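# Lay out the tank fittings on their outline pads

## Task

Set out the fittings for the next tank: put the large red-topped cap, the small white-topped cap, the brass coupling and the blue control module each on the foam pad that shows its own outline. Each must stand upright, flat on its pad and wholly inside the outline, the module lying lengthwise along its rectangle. Leave the steel dish of screws where it stands.

Things in the scene. Friction and masses are not known exactly. Their poses are not given: they have to be found in the camera images.
- cap_large: loose large black filler cap with a red disc on top: a ribbed cylinder 60 mm in diameter, 26 mm high, standing right way up on the bench; 40 to 85 g. Origin: centre of its underside; z up.
- cap_small: loose small black filler cap with a white disc on top: a ribbed cylinder 40 mm in diameter, 26 mm high, standing right way up on the bench; 20 to 45 g. Origin: centre of its underside; z up.
- coupling: loose brass hose coupling standing upright: a hexagon 44 mm across flats and 20 mm high at the bottom, with a round spigot 26 mm in diameter above it, 42 mm high in all (spigot from 20 to 42 mm: a good place to grip); 110 to 230 g. Origin: centre of its underside; z up.
- module: loose blue control module, a box 80 mm (x) by 46 mm (y) by 28 mm high with a black display and a white button on top; 75 to 155 g. Origin: centre of its underside; x along its length, y across (grip it across the 46 mm), z up.
- pad_large: dark grey foam pad fixed to the bench, 88 x 88 mm, 4 mm thick, with a red circle (72 mm inside the line) drawn on it. Origin: centre of the pad's underside (the outline is centred on it, pad top 4 mm above). Turned up to 0.5 rad from the bench's axes. For the large red-topped cap.
- pad_small: dark grey foam pad fixed to the bench, 88 x 88 mm, 4 mm thick, with a white circle (52 mm inside the line) drawn on it. Origin: centre of the pad's underside (the outline is centred on it, pad top 4 mm above). Turned up to 0.5 rad from the bench's axes. For the small white-topped cap.
- pad_coupling: dark grey foam pad fixed to the bench, 88 x 88 mm, 4 mm thick, with an orange hexagon (56 mm across flats inside the line) drawn on it. Origin: centre of the pad's underside (the outline is centred on it, pad top 4 mm above). Turned up to 0.5 rad from the bench's axes. For the brass coupling, turned either way.
- pad_module: dark grey foam pad fixed to the bench, 108 x 76 mm, 4 mm thick, with a blue rectangle (92 x 58 mm inside the line) drawn on it. Origin: centre of the pad's underside (the outline is centred on it, pad top 4 mm above); x along the rectangle's length, y across. Turned up to 0.5 rad from the bench's axes. For the blue module, its length along the rectangle's, either end first.
- dish: loose round steel dish of small screws, 68 mm across the rim, 24 mm high, standing among the parts: leave it alone. Origin: centre of its underside. A yellow tape roll (68 mm across, 19 mm high) and a jar with a green lid (44 mm across, 50 mm high), not listed, stand there too; the rims of all three are at least 65 mm from the centre of any listed part or pad.
Not all that is in view belongs to the job. Of the things like the coupling, leave any that is purple; of the rest the smaller one is meant.

How it is judged:
At the end, for the whole second after the job is handed in: Each of the four fittings rests flat on its own pad (origin within 12 mm of the pad's centre horizontally, underside on the pad's top to within about 3 mm, upright within 0.1 rad), the module's length within 0.2 rad of the rectangle's, all at rest (horizontal distance between cap_large and pad_large below 0.012 m and z of cap_large in the frame of pad_large between 0.001 and 0.008 m and angle between each of cap_large, cap_small, coupling, module's own z axis and vertical below 0.1 rad and linear speed of each of cap_large, cap_small, coupling, module below 0.02 m/s and angular speed of each of cap_large, cap_small, coupling, module below 0.2 rad/s and horizontal distance between cap_small and pad_small below 0.012 m and z of cap_small in the frame of pad_small between 0.001 and 0.008 m and horizontal distance between coupling and pad_coupling below 0.012 m and z of coupling in the frame of pad_coupling between 0.001 and 0.008 m and horizontal distance between module and pad_module below 0.012 m and z of module in the frame of pad_module between 0.001 and 0.008 m and angle between the x axis of module and the x axis of pad_module, either way round below 0.2 rad); the robot touches nothing.
It fails at once if the dish of screws is shifted by more than 30 mm or tipped (distance of dish from where it was at the start of the episode above 0.03 m or angle between dish's own z axis and vertical above 0.4 rad).
It also fails if it takes over 128 s, if anything falls off the work surface, if the arm or the gripper's body presses on something with over 40 N, if the wrist force passes 120 N, or if a joint passes its speed limit or range.

## Robot

A 7-joint arm with a two-finger parallel gripper is mounted at the origin on the work surface. World frame = base frame: x ahead of the robot, y to its left, z up, the work surface at z = 0. Lengths are in m, angles in rad, forces in N, time in s.
With the tool pointing down it reaches from about 0.4 to 0.85 m from the base axis. Payload 4.5 kg.
Tool frame: the origin (TCP) lies on the centre line of the jaws, within the pads' length; the fingertips stand 8 mm ahead of it and the grasp point (between the pads) lies 11 mm behind it; z points along the fingers, x is the direction in which the jaws open and shut, and the axes are right-handed (so a half turn about z gives the same grasp; the last joint's range is limited). The gripper opens to 88 mm and grips with 3 to 60 N. Pads are 18 mm wide; open, the fingers measure 123 mm over their backs; the gripper's body (75 mm by 187 mm) begins 45 mm behind the grasp point.
Start: joints at [1.203, 0.689, -0.195, 1.565, 0.157, 0.902, -0.215], TCP at [0.244, -0.575, 0.247] pointing down, gripper open.
Joint ranges: [-3.01, 3.01], [-0.46, 2.08], [-1.47, 1.51], [0.13, 2.56], [-1, 4.14], [0.04, 2.09], [-2.66, 2.66]. Speed limits (rad/s): [2.57, 2.57, 3.14, 3.14, 3.14, 3.14, 3.14].

## Interface

Orientations are given as a unit quaternion [x, y, z, w].
In Python, from plant import r gives the robot as it stands.
- The arm moves only by the shell command python3 -m pendant 'ROWS' [FORCE]. ROWS is JSON, a list of rows, each a list of 3 entries, a list of its own where there are three numbers: the turn, a rotation vector about the tool's x, y, z in rad, then the shift along the tool's x, y, z in m, then the opening, from 0 (shut) to 1 (fully open). In form: [[[wx, wy, wz], [tx, ty, tz], claw], ...]. A call has 1 to 10 rows; each row is the pose to reach, as a shift and turn from the pose commanded when the call began, along the tool's axes at that moment; what a row does not reach only later rows make up. A row lasts 1/10 s, in which the tool goes at most 50 mm and 8.59 degrees, less where a joint would pass 70% of its speed; a pose out of reach is approached as far as the arm can. A call with a gripper value outside its range is refused whole. The fingers move at their own pace and stop on an object; FORCE is the grip in N (left out, the last holds). Time passes only in rows, so rows that repeat a pose let the fingers close. It gives the time, the measured TCP pose, the force and the opening at its end, in the units of the state.
- r.get_state(): the state, without advancing time (a new reading comes with each control period).
- r.snapshot(name): name is "side" or "top"; returns a dict with "image" (384x512x3 uint8, red, green, blue), "mtx" (3x3 intrinsics, pixels), "dist" ([k1, k2, p1, p2, k3] as OpenCV has them; the pictures are not rectified), "R" (3x3) and "t" (3): a world point X has camera coordinates R X + t. Camera axes: x right, y down, z forward; pixel columns grow to the right and rows downward; lengths in m; the calibration is good to about 2 mm. A picture is of the moment at which its call begins. There is no depth.
- r.finish_job(): hands the job in, once; it reports no verdict.
The state is a dict: "clock": time; "q": joint angles; "qd": joint speeds; "joint_torque": joint torques, N m; "tool_pos": TCP position; "eef_rot": TCP orientation; "contact_force": force on the tool from outside, world axes, zero at the start; "moment": the same for the moment, N m; "opening": opening from 0.0 (shut) to 1.0 (fully open).
Only numpy, scipy, OpenCV 4.12 (cv2) and the standard library are available. Lean on these libraries where they do the work, as an engineer would, in place of code of your own. Each camera call takes 0.05 s, during which the arm holds its last target. There are 200 camera calls.

## Working session

There is one attempt and no reset: what is moved stays moved. The work goes in short steps, Python scripts to look and compute and a shell command to move; the robot and the scene stay as the last step left them, time stands still between calls to the robot, and variables do not carry over. Pictures are saved under pics/ and viewed, about 12 in all and at most 16, crops included, and the job is handed in when it is done.

```bash
ls; mkdir -p pics
python3 - <<'E'
from plant import r
import cv2,pickle
s=r.get_state();print({k:s[k] for k in('clock','tool_pos','eef_rot','opening')})
for n in("top","side"):
    d=r.snapshot(n);pickle.dump(d,open(n+'0.pkl','wb'))
    cv2.imwrite(f'pics/{n}0.png',cv2.resize(d['image'][...,::-1],(800,600),interpolation=cv2.INTER_CUBIC))
    print(n,d['mtx'],d['dist'],-d['R'].T@d['t'],d['R'])
E
```

```text
pics
{'clock': 0.0, 'tool_pos': array([ 0.24413071, -0.57466744,  0.24589837]), 'eef_rot': array([ 8.34006620e-01, -5.51753652e-01, -8.10923043e-04, -4.56452818e-04]), 'opening': 1.0002434543989214}
top [[368.4603338    0.         255.47252897]
 [  0.         368.4603338  191.22436852]
 [  0.           0.           1.        ]] [-0.01433767  0.          0.          0.          0.        ] [0.45272988 0.01812027 1.1335833 ] [[-0.0261401  -0.99962938  0.0076031 ]
 [-0.99693481  0.02550709 -0.07396192]
 [ 0.07374057 -0.00951317 -0.99723208]]
side [[379.86749685   0.         258.05082262]
 [  0.         379.86749685 190.90463085]
 [  0.           0.           1.        ]] [-0.04628371  0.          0.          0.          0.        ] [-0.06450627  0.8181994   0.6701083 ] [[-0.79819808 -0.60192266  0.02385246]
 [-0.33612069  0.41216526 -0.84684278]
 [ 0.4999027  -0.68396558 -0.53130817]]
```

View pics/top0.png

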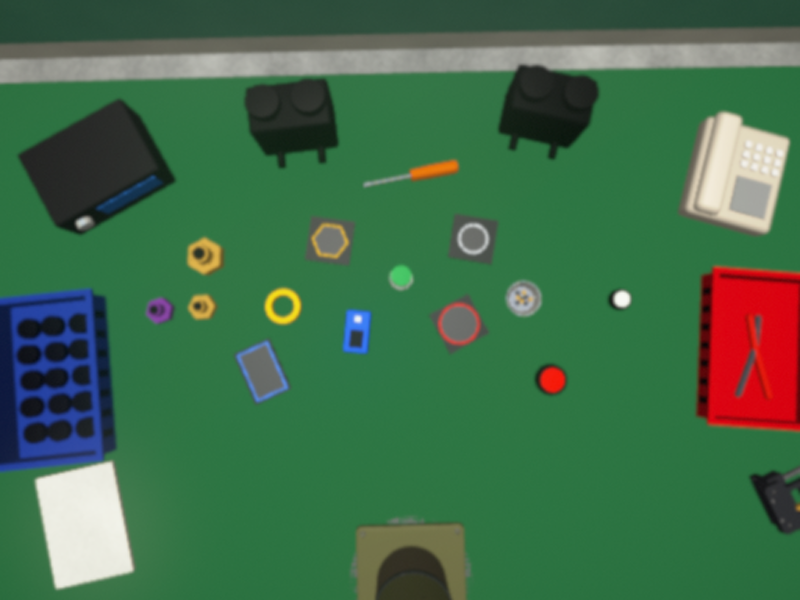

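View pics/side0.png

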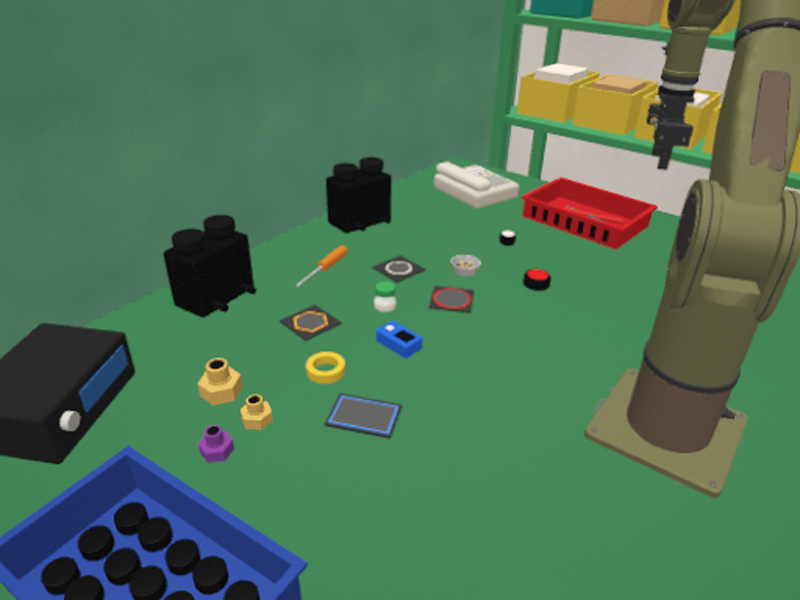

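The top view shows all the parts. In 800x600 pixels:

| Item | Position |
|---|---|
| Red cap | (552,380) |
| White cap | (621,299) |
| Small brass coupling | (201,307) |
| Module | (357,331) |
| Red pad | (459,324) |
| White pad | (473,239) |
| Hexagon pad | (330,240) |
| Blue rectangle pad | (262,371) |

The dish is at (523,298), the jar at (401,277) and the tape roll at (283,306). The purple fitting and the large brass one are decoys. The side view agrees with this layout.

```bash
cat > h.py <<'E'
import cv2,numpy as np
from plant import r
def ray(d,uv,z):
    p=cv2.undistortPoints(np.array(uv,float).reshape(-1,1,2),d['mtx'],np.array(d['dist'],float))[:,0]
    c=-d['R'].T@d['t'];v=np.c_[p,np.ones(len(p))]@d['R']
    return (c+v*((z-c[2])/v[:,2])[:,None])[:,:2]
def blob(d,uv,rad,lo,hi):
    h=cv2.cvtColor(d['image'],cv2.COLOR_RGB2HSV)
    m=cv2.inRange(h,np.array(lo),np.array(hi))
    if lo[0]==0 and hi[0]==8: m|=cv2.inRange(h,np.array((172,)+tuple(lo[1:])),np.array((180,)+tuple(hi[1:])))
    k=np.zeros_like(m);cv2.circle(k,tuple(int(round(a)) for a in uv),rad,255,-1);m&=k
    cs,_=cv2.findContours(m,cv2.RETR_EXTERNAL,cv2.CHAIN_APPROX_NONE)
    return np.vstack([c for c in cs if len(c)>3])[:,0],m
def fit(d,uv,rad,lo,hi,z):
    c,m=blob(d,uv,rad,lo,hi)
    P=ray(d,cv2.convexHull(c)[:,0],z)*1000
    (cx,cy),(w,h),a=cv2.minAreaRect(P.astype(np.float32))
    if w<h: a+=90
    M=cv2.moments(P.astype(np.float32).reshape(-1,1,2))
    return np.round([M['m10']/M['m00'],M['m01']/M['m00'],cx,cy,max(w,h),min(w,h),(a+90)%180-90],1)
C={'red':((0,120,90),(8,255,255)),'white':((0,0,150),(180,70,255)),'whiteR':((0,0,110),(180,60,255)),'brass':((10,80,90),(25,255,255)),'blue':((100,130,80),(125,255,255)),'grey':((0,0,30),(180,75,110))}
I={'cap_large':((552,380),14,'red',.026),'cap_small':((621,299),10,'white',.026),'coupling':((201,307),13,'brass',.020),
'module':((357,331),22,'blue',.028),'pad_large':((459,324),22,'red',.004),'pad_small':((473,239),15,'whiteR',.004),
'pad_coupling':((330,240),18,'brass',.004),'pad_module':((262,371),26,'blue',.004)}
E
python3 - <<'E'
from h import *
import pickle
d=pickle.load(open('top0.pkl','rb'));s=pickle.load(open('side0.pkl','rb'))
J={'cap_large':(537,275),'cap_small':(508,235),'coupling':(256,411),'module':(399,338),'pad_large':(452,298),'pad_small':(399,268),'pad_coupling':(311,321),'pad_module':(364,414)}
for n,(uv,R,c,z) in I.items():
    print(n,fit(d,np.array(uv)*.64,R,*C[c],z),end=' ')
    k=16 if 'cap_' in n else 30
    try: print(fit(s,np.array(J[n])*.64,k,*C[c],z))
    except Exception as e: print(e)
print('coupling hole',ray(d,[np.array((202,306))*.64],.042)*1000)
v=[cv2.resize(d['image'][y-30:y+30,x-40:x+40,::-1],(400,300),interpolation=cv2.INTER_CUBIC) for x,y in((129,196),(228,212),(168,237),(211,154))]
cv2.imwrite('pics/c0.png',np.vstack([np.hstack(v[:2]),np.hstack(v[2:])]))
E
```

```text
cap_large [ 372.9 -280.3  373.3 -280.3   49.1   48.2  -47.3] [ 372.4 -279.2  371.4 -279.5   49.4   44.5  -34.8]
cap_small [ 524.5 -424.   524.3 -424.2   30.6   29.7  -47.4] [ 525.4 -424.2  526.3 -424.5   34.3   33.   -15.1]
coupling [530.2 389.8 530.4 390.3  48.5  42.4  88.5] [564.8 393.2 565.  398.4 151.3  70.1 -12.4]
module [475.4  91.4 475.   91.4  82.5  48.8  -6.5] [464.4 106.5 464.8 106.6 100.7  68.8  -6.4]
pad_large [ 485.2 -107.7  485.2 -107.4   81.2   80.8  -28.2] [ 484.6 -106.6  484.1 -106.9   82.5   80.3  -55.4]
pad_small [ 653.6 -141.2  653.8 -140.9   63.8   62.2   43.1] [619.8 -74.6 615.  -71.5 220.7  62.1 -61.1]
pad_coupling [656.8 142.9 657.  143.5  74.7  70.7 -46. ] [611.8 175.9 612.  176.9 183.3  68.3 -36.8]
pad_module [401.9 278.9 402.  279.  102.8  67.7  23.3] [401.8 280.  401.9 279.9 100.7  67.4  23. ]
coupling hole [[529.29887548 382.15151192]]
```

View pics/c0.png

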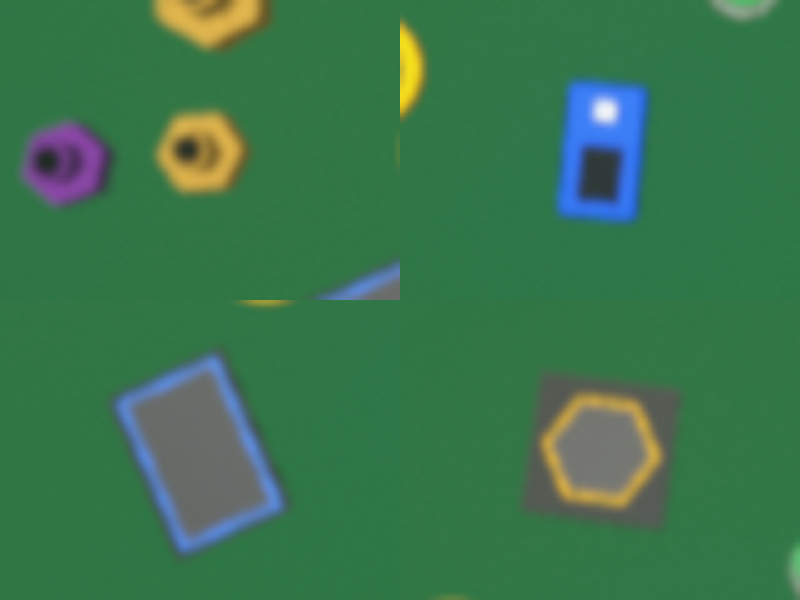

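Both views agree to about 1 mm wherever the colour isn't confused by something nearby, so I'll use the top-view values. The crop confirms the angles: module −6.5°, rectangle 23.3°. It also puts the coupling at (530,390) mm.

```bash
cat > go.py <<'E'
# go.py x y z(mm) [psi deg] : shift in tool axes (and turn about z) from the present pose
import sys,numpy as np
from scipy.spatial.transform import Rotation as Ro
from plant import r
s=r.get_state();R=Ro.from_quat(s['eef_rot']).as_matrix()
a=[float(v) for v in sys.argv[1:]]
psi=np.degrees(np.arctan2(R[1,0],R[0,0]))
print('t',s['clock'],'pos',np.round(s['tool_pos']*1000,1),'psi',round(psi,1),'f',np.round(s['contact_force'],1),'open',round(s['opening'],3))
print('shift',np.round(R.T@(np.array(a[:3])/1000-s['tool_pos']),4), 'turn z', round(float(np.radians(psi-a[3])),3) if len(a)>3 else '')
E
python3 go.py 373 -280 120; python3 go.py 373 -280 12
```

```text
t 0.1 pos [ 244.2 -574.8  246. ] psi -67.0 f [ 0.1 -0.7 -0.3] open 1.002
shift [-0.2207 -0.2339  0.1263] turn z 
t 0.1 pos [ 244.2 -574.8  246. ] psi -67.0 f [ 0.1 -0.7 -0.3] open 1.002
shift [-0.2205 -0.2339  0.2343] turn z
```

```bash
python3 -m pendant '[[[0,0,0],[-0.2207,-0.2339,0.126],1],[[0,0,0],[-0.2207,-0.2339,0.126],1],[[0,0,0],[-0.2207,-0.2339,0.126],1],[[0,0,0],[-0.2207,-0.2339,0.126],1],[[0,0,0],[-0.2207,-0.2339,0.126],1],[[0,0,0],[-0.2207,-0.2339,0.126],1],[[0,0,0],[-0.2207,-0.2339,0.126],1],[[0,0,0],[-0.2207,-0.2339,0.126],1],[[0,0,0],[-0.2207,-0.2339,0.126],1],[[0,0,0],[-0.2207,-0.2339,0.126],1]]' 30; python3 go.py 373 -280 12
```

```text
clock: 1.1
tool_pos: [0.373, -0.2821, 0.1209]
eef_rot: [0.833, -0.553, 0.0, 0.001]
contact_force: [0.4, -0.4, 0.8]
opening: 1.001
t 1.1 pos [ 373.  -282.1  120.9] psi -67.1 f [ 0.4 -0.4  0.8] open 1.001
shift [-0.002  -0.0009  0.1089] turn z
```

```bash
python3 -m pendant '[[[0,0,0],[0,0,0.04],1],[[0,0,0],[0,0,0.08],1],[[0,0,0],[0,0,0.108],1],[[0,0,0],[0,0,0.108],1],[[0,0,0],[0,0,0.108],1],[[0,0,0],[0,0,0.108],1]]'; python3 go.py 373 -280 12
python3 - <<'E'
from h import *
d=r.snapshot('side');cv2.imwrite('pics/g1.png',cv2.resize(d['image'][110:230,270:430,::-1],(640,480),interpolation=cv2.INTER_CUBIC))
E
```

```text
clock: 1.7
tool_pos: [0.3729, -0.2834, 0.013]
eef_rot: [0.833, -0.554, 0.0, 0.001]
contact_force: [-0.4, -0.9, -0.4]
opening: 1.0
t 1.7 pos [ 372.9 -283.4   13. ] psi -67.2 f [-0.4 -0.9 -0.4] open 1.0
shift [-0.0031 -0.0014  0.001 ] turn z
```

View pics/g1.png

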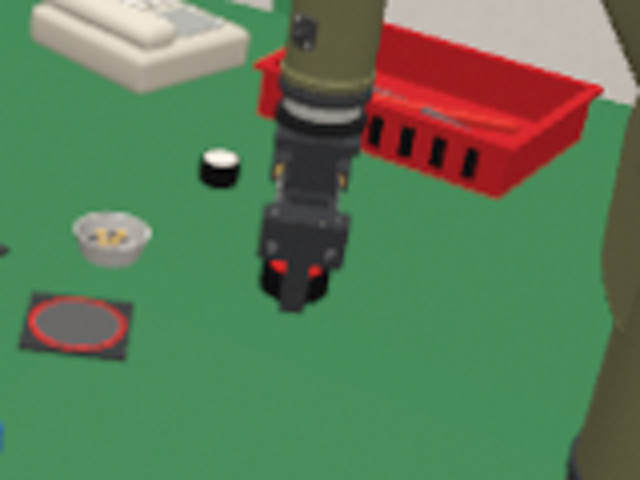

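The gripper straddles the red cap, at about (297,280) in the crop, with one finger on each side. I'll trim the 3 mm offset, close and lift.

```bash
python3 -m pendant '[[[0,0,0],[-0.003,-0.0015,0],1],[[0,0,0],[-0.003,-0.0015,0],0.5],[[0,0,0],[-0.003,-0.0015,0],0.3],[[0,0,0],[-0.003,-0.0015,0],0.2],[[0,0,0],[-0.003,-0.0015,0],0.2],[[0,0,0],[-0.003,-0.0015,0],0.2],[[0,0,0],[-0.003,-0.0015,0],0.2],[[0,0,0],[-0.003,-0.0015,0],0.2]]' 30;  python3 go.py 373 -280 120; python3 -m pendant '[[[0,0,0],[0,0,-0.02],0.2],[[0,0,0],[0,0,-0.05],0.2],[[0,0,0],[0,0,-0.08],0.2],[[0,0,0],[0,0,-0.08],0.2]]'; python3 go.py 485.2 -107.5 93
```

```text
clock: 2.55
tool_pos: [0.3738, -0.2781, 0.0131]
eef_rot: [0.834, -0.552, -0.0, 0.0]
contact_force: [-0.8, -1.8, 1.6]
opening: 0.672
t 2.55 pos [ 373.8 -278.1   13.1] psi -67.0 f [-0.8 -1.8  1.6] open 0.672
shift [ 0.0015  0.0016 -0.1069] turn z 
clock: 2.95
tool_pos: [0.3751, -0.278, 0.0956]
eef_rot: [0.834, -0.552, 0.002, -0.001]
contact_force: [-0.2, -0.0, -1.2]
opening: 0.674
t 2.95 pos [ 375.1 -278.    95.6] psi -67.0 f [-0.2 -0.  -1.2] open 0.674
shift [-0.114  -0.1679  0.003 ] turn z
```

```bash
python3 -m pendant '[[[0,0,0],[-0.03,-0.042,0],0.2],[[0,0,0],[-0.06,-0.084,0],0.2],[[0,0,0],[-0.09,-0.126,0],0.2],[[0,0,0],[-0.114,-0.168,0],0.2],[[0,0,0],[-0.114,-0.168,0],0.2],[[0,0,0],[-0.114,-0.168,0],0.2],[[0,0,0],[-0.114,-0.168,0],0.2],[[0,0,0],[-0.114,-0.168,0],0.2]]'; python3 go.py 485.2 -107.5 18
```

```text
clock: 3.75
tool_pos: [0.4824, -0.1089, 0.0925]
eef_rot: [0.833, -0.553, -0.001, 0.001]
contact_force: [0.7, -0.3, 0.2]
opening: 0.673
t 3.75 pos [ 482.4 -108.9   92.5] psi -67.1 f [ 0.7 -0.3  0.2] open 0.673
shift [-0.0001 -0.0034  0.0745] turn z
```

```bash
python3 -m pendant '[[[0,0,0],[0,-0.003,0.03],0.2],[[0,0,0],[0,-0.003,0.055],0.2],[[0,0,0],[0,-0.003,0.065],0.2],[[0,0,0],[0,-0.003,0.07],0.2],[[0,0,0],[0,-0.003,0.07],0.2],[[0,0,0],[0,-0.003,0.07],0.2],[[0,0,0],[0,-0.003,0.07],0.2]]'; python3 go.py 485.2 -107.5 17.5
```

```text
clock: 4.45
tool_pos: [0.4871, -0.106, 0.0238]
eef_rot: [0.834, -0.552, 0.0, -0.0]
contact_force: [0.5, -0.5, -0.7]
opening: 0.672
t 4.45 pos [ 487.1 -106.    23.8] psi -67.0 f [ 0.5 -0.5 -0.7] open 0.672
shift [0.0006 0.0023 0.0063] turn z
```

```bash
python3 -m pendant '[[[0,0,0],[0,0.001,0.003],0.2],[[0,0,0],[0,0.001,0.006],0.2],[[0,0,0],[0,0.001,0.006],0.2],[[0,0,0],[0,0.001,0.006],0.2]]'; python3 go.py 485.2 -107.5 17.5
```

```text
clock: 4.85
tool_pos: [0.4858, -0.1064, 0.0171]
eef_rot: [0.834, -0.552, -0.0, 0.0]
contact_force: [0.2, 0.1, 2.9]
opening: 0.673
t 4.85 pos [ 485.8 -106.4   17.1] psi -67.0 f [0.2 0.1 2.9] open 0.673
shift [ 0.0008  0.001  -0.0004] turn z
```

Light contact with the pad (about 3 N). Release and rise.

```bash
python3 -m pendant '[[[0,0,0],[0,0,0],0.8],[[0,0,0],[0,0,0],0.95],[[0,0,0],[0,0,0],0.95],[[0,0,0],[0,0,0],0.95],[[0,0,0],[0,0,-0.03],0.95],[[0,0,0],[0,0,-0.07],0.95],[[0,0,0],[0,0,-0.1],0.95],[[0,0,0],[0,0,-0.1],0.95]]'; python3 go.py 524.5 -424 117
```

```text
clock: 5.65
tool_pos: [0.4878, -0.1064, 0.1201]
eef_rot: [0.834, -0.552, 0.002, -0.002]
contact_force: [-0.3, 0.3, -0.3]
opening: 0.95
t 5.65 pos [ 487.8 -106.4  120.1] psi -67.0 f [-0.3  0.3 -0.3] open 0.95
shift [0.3067 0.0902 0.0032] turn z
```

```bash
python3 -m pendant '[[[0,0,0],[0.307,0.09,0.003],0.8],[[0,0,0],[0.307,0.09,0.003],0.8],[[0,0,0],[0.307,0.09,0.003],0.8],[[0,0,0],[0.307,0.09,0.003],0.8],[[0,0,0],[0.307,0.09,0.003],0.8],[[0,0,0],[0.307,0.09,0.003],0.8],[[0,0,0],[0.307,0.09,0.003],0.8],[[0,0,0],[0.307,0.09,0.003],0.8],[[0,0,0],[0.307,0.09,0.003],0.8],[[0,0,0],[0.307,0.09,0.003],0.8]]'; python3 -m pendant '[[[0,0,0],[0,0,0.04],0.8],[[0,0,0],[0,0,0.06],0.8],[[0,0,0],[0,0,0.06],0.8],[[0,0,0],[0,0,0.06],0.8],[[0,0,0],[0,0,0.06],0.8]]';python3 go.py 524.5 -424 13
python3 - <<'E'
from h import *
d=r.snapshot('top')
for n in('pad_large','cap_small'):
    uv,R,c,z=I[n]; print(n)
    try: print(fit(d,np.array(uv)*.64,R,*C[c],.004),fit(d,np.array(uv)*.64,11,*C[c],.03))
    except Exception as e: print(e)
E
```

```text
clock: 6.65
tool_pos: [0.5234, -0.4211, 0.1134]
eef_rot: [0.835, -0.55, -0.001, -0.0]
contact_force: [-0.4, 0.6, 0.0]
opening: 0.799
clock: 7.15
tool_pos: [0.5241, -0.4239, 0.0553]
eef_rot: [0.834, -0.552, 0.001, -0.0]
contact_force: [-0.2, 0.3, -0.0]
opening: 0.8
t 7.15 pos [ 524.1 -423.9   55.3] psi -67.0 f [-0.2  0.3 -0. ] open 0.8
shift [ 0.0002 -0.0003  0.0423] turn z 
pad_large
[ 485.1 -107.7  485.2 -107.4   81.2   80.8  -28.2] [ 482.8 -108.6  482.5 -108.    50.9   50.9   -1.5]
cap_small
need at least one array to concatenate
```

Large cap landed about 2.5 mm from the pad centre, inside tolerance. Now the small cap.

```bash
python3 -m pendant '[[[0,0,0],[0,0,0.03],0.8],[[0,0,0],[0,0,0.042],0.8],[[0,0,0],[0,0,0.042],0.8],[[0,0,0],[0,0,0.042],0.5],[[0,0,0],[0,0,0.042],0.2],[[0,0,0],[0,0,0.042],0.1],[[0,0,0],[0,0,0.042],0.1],[[0,0,0],[0,0,0.042],0.1],[[0,0,0],[0,0,0.042],0.1],[[0,0,0],[0,0,0.042],0.1]]' 30; python3 -m pendant '[[[0,0,0],[0,0,-0.03],0.1],[[0,0,0],[0,0,-0.07],0.1],[[0,0,0],[0,0,-0.1],0.1],[[0,0,0],[0,0,-0.1],0.1]]'; python3 go.py 653.7 -141 113
```

```text
clock: 8.2
tool_pos: [0.5232, -0.4241, 0.0125]
eef_rot: [0.834, -0.552, -0.0, 0.0]
contact_force: [-1.4, 0.8, 6.3]
opening: 0.444
clock: 8.6
tool_pos: [0.5258, -0.4251, 0.1162]
eef_rot: [0.834, -0.552, 0.003, -0.0]
contact_force: [0.6, 0.4, -1.1]
opening: 0.447
t 8.6 pos [ 525.8 -425.1  116.2] psi -67.0 f [ 0.6  0.4 -1.1] open 0.447
shift [-0.2115 -0.2287  0.0031] turn z
```

```bash
python3 -m pendant '[[[0,0,0],[-0.2115,-0.2287,0.003],0.1],[[0,0,0],[-0.2115,-0.2287,0.003],0.1],[[0,0,0],[-0.2115,-0.2287,0.003],0.1],[[0,0,0],[-0.2115,-0.2287,0.003],0.1],[[0,0,0],[-0.2115,-0.2287,0.003],0.1],[[0,0,0],[-0.2115,-0.2287,0.003],0.1],[[0,0,0],[-0.2115,-0.2287,0.003],0.1],[[0,0,0],[-0.2115,-0.2287,0.003],0.1],[[0,0,0],[-0.2115,-0.2287,0.003],0.1],[[0,0,0],[-0.2115,-0.2287,0.003],0.1]]'; python3 -m pendant '[[[0,0,0],[0,0,0.04],0.1],[[0,0,0],[0,0,0.08],0.1],[[0,0,0],[0,0,0.088],0.1],[[0,0,0],[0,0,0.088],0.1],[[0,0,0],[0,0,0.088],0.1],[[0,0,0],[0,0,0.088],0.1]]';python3 go.py 653.7 -141 16.7
```

```text
clock: 9.6
tool_pos: [0.6495, -0.1433, 0.1079]
eef_rot: [0.833, -0.553, -0.001, 0.002]
contact_force: [-0.1, -0.3, -0.5]
opening: 0.443
clock: 10.2
tool_pos: [0.6519, -0.1403, 0.0224]
eef_rot: [0.834, -0.552, 0.001, -0.001]
contact_force: [-0.6, -0.5, 0.1]
opening: 0.444
t 10.2 pos [ 651.9 -140.3   22.4] psi -67.0 f [-0.6 -0.5  0.1] open 0.444
shift [ 0.0013 -0.0014  0.0057] turn z
```

```bash
python3 -m pendant '[[[0,0,0],[0.001,-0.001,0.003],0.1],[[0,0,0],[0.001,-0.001,0.0057],0.1],[[0,0,0],[0.001,-0.001,0.0057],0.1],[[0,0,0],[0.001,-0.001,0.0057],0.1]]'; python3 go.py 653.7 -141 16.7
```

```text
clock: 10.6
tool_pos: [0.653, -0.1406, 0.0165]
eef_rot: [0.834, -0.552, 0.0, -0.0]
contact_force: [-2.0, -0.1, 6.5]
opening: 0.445
t 10.6 pos [ 653.  -140.6   16.5] psi -67.0 f [-2.  -0.1  6.5] open 0.445
shift [ 0.0006 -0.0005 -0.0002] turn z
```

```bash
python3 -m pendant '[[[0,0,0],[0,0,0],0.6],[[0,0,0],[0,0,0],0.6],[[0,0,0],[0,0,0],0.6],[[0,0,0],[0,0,-0.03],0.6],[[0,0,0],[0,0,-0.07],0.6],[[0,0,0],[0,0,-0.12],0.6],[[0,0,0],[0,0,-0.12],0.6],[[0,0,0],[0,0,-0.12],0.6]]'; python3 go.py 530 390 137
```

```text
clock: 11.4
tool_pos: [0.6528, -0.1405, 0.1363]
eef_rot: [0.834, -0.552, 0.001, -0.0]
contact_force: [-0.5, -0.2, -0.8]
opening: 0.601
t 11.4 pos [ 652.8 -140.5  136.3] psi -67.0 f [-0.5 -0.2 -0.8] open 0.601
shift [-0.5363 -0.0944 -0.0009] turn z
```

```bash
python3 -m pendant '[[[0,0,0],[-0.5363,-0.0944,0],0.55],[[0,0,0],[-0.5363,-0.0944,0],0.55],[[0,0,0],[-0.5363,-0.0944,0],0.55],[[0,0,0],[-0.5363,-0.0944,0],0.55],[[0,0,0],[-0.5363,-0.0944,0],0.55],[[0,0,0],[-0.5363,-0.0944,0],0.55],[[0,0,0],[-0.5363,-0.0944,0],0.55],[[0,0,0],[-0.5363,-0.0944,0],0.55],[[0,0,0],[-0.5363,-0.0944,0],0.55],[[0,0,0],[-0.5363,-0.0944,0],0.55]]'; python3 go.py 530 390 100
```

```text
clock: 12.4
tool_pos: [0.5378, 0.3476, 0.1334]
eef_rot: [0.834, -0.552, -0.001, 0.002]
contact_force: [0.5, -0.2, 0.1]
opening: 0.549
t 12.4 pos [537.8 347.6 133.4] psi -67.0 f [ 0.5 -0.2  0.1] open 0.549
shift [-0.0421 -0.0096  0.0333] turn z
```

```bash
python3 -m pendant '[[[0,0,0],[0,0,0],0.55],[[0,0,0],[0,0,0],0.55],[[0,0,0],[0,0,0],0.55]]'; python3 go.py 530 390 60
```

```text
clock: 12.7
tool_pos: [0.5394, 0.3443, 0.1338]
eef_rot: [0.834, -0.552, -0.0, 0.002]
contact_force: [-0.3, -0.5, 0.0]
opening: 0.55
t 12.7 pos [539.4 344.3 133.8] psi -67.1 f [-0.3 -0.5  0. ] open 0.55
shift [-0.0459 -0.0094  0.0737] turn z
```

```bash
python3 -m pendant '[[[0,0,0],[-0.046,-0.0094,0],0.55],[[0,0,0],[-0.046,-0.0094,0.03],0.55],[[0,0,0],[-0.046,-0.0094,0.073],0.55],[[0,0,0],[-0.046,-0.0094,0.073],0.55],[[0,0,0],[-0.046,-0.0094,0.073],0.55],[[0,0,0],[-0.046,-0.0094,0.073],0.55]]'; python3 go.py 530 390 31;python3 - <<'E'
from h import *
d=r.snapshot('side');cv2.imwrite('pics/g2.png',cv2.resize(d['image'][190:310,100:260,::-1],(640,480),interpolation=cv2.INTER_CUBIC))
E
```

```text
clock: 13.3
tool_pos: [0.5314, 0.3926, 0.0643]
eef_rot: [0.833, -0.553, -0.0, -0.001]
contact_force: [0.0, 1.1, -0.2]
opening: 0.551
t 13.3 pos [531.4 392.6  64.3] psi -67.1 f [ 0.   1.1 -0.2] open 0.551
shift [0.0019 0.0024 0.0333] turn z
```

View pics/g2.png

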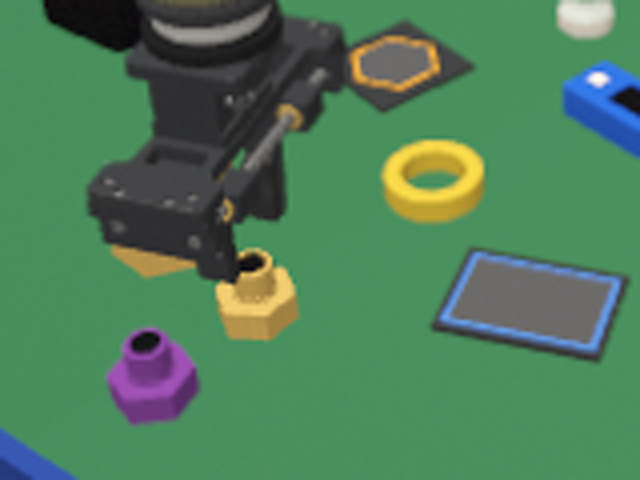

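The fingers, with tips at about (215,270) and (270,215), sit on both sides of the small brass spigot at (254,258). The purple and large brass decoys are clear of them. Descending in two steps.

```bash
python3 -m pendant '[[[0,0,0],[0.001,0.001,0.015],0.55],[[0,0,0],[0.001,0.001,0.025],0.55],[[0,0,0],[0.001,0.001,0.025],0.55],[[0,0,0],[0.001,0.001,0.025],0.55]]'; python3 go.py 530 390 31.5
```

```text
clock: 13.75
tool_pos: [0.529, 0.3913, 0.0369]
eef_rot: [0.834, -0.552, -0.001, 0.001]
contact_force: [0.5, 0.3, 1.1]
opening: 0.549
t 13.75 pos [529.  391.3  36.9] psi -67.0 f [0.5 0.3 1.1] open 0.549
shift [ 0.0016 -0.0004  0.0054] turn z
```

```bash
python3 -m pendant '[[[0,0,0],[0.001,0,0.005],0.55],[[0,0,0],[0.001,0,0.005],0.55],[[0,0,0],[0.001,0,0.005],0.3],[[0,0,0],[0.001,0,0.005],0.1],[[0,0,0],[0.001,0,0.005],0],[[0,0,0],[0.001,0,0.005],0],[[0,0,0],[0.001,0,0.005],0],[[0,0,0],[0.001,0,0.005],0],[[0,0,0],[0.001,0,0.005],0]]' 35; python3 go.py 530 390 31;  python3 -m pendant '[[[0,0,0],[0,0,-0.03],0],[[0,0,0],[0,0,-0.07],0],[[0,0,0],[0,0,-0.1],0],[[0,0,0],[0,0,-0.1],0]]'; python3 go.py 656.9 143.2 130
```

```text
clock: 14.65
tool_pos: [0.5297, 0.391, 0.0326]
eef_rot: [0.834, -0.552, -0.001, -0.0]
contact_force: [-0.4, 1.2, 1.3]
opening: 0.286
t 14.65 pos [529.7 391.   32.6] psi -67.0 f [-0.4  1.2  1.3] open 0.286
shift [0.001  0.0001 0.0016] turn z 
clock: 15.05
tool_pos: [0.5318, 0.3922, 0.1366]
eef_rot: [0.834, -0.552, 0.0, -0.003]
contact_force: [0.5, 0.7, -2.4]
opening: 0.287
t 15.05 pos [531.8 392.2 136.6] psi -67.0 f [ 0.5  0.7 -2.4] open 0.287
shift [ 0.2782 -0.0179  0.0058] turn z
```

```bash
python3 -m pendant '[[[0,0,0],[0.278,-0.018,0.004],0],[[0,0,0],[0.278,-0.018,0.004],0],[[0,0,0],[0.278,-0.018,0.004],0],[[0,0,0],[0.278,-0.018,0.004],0],[[0,0,0],[0.278,-0.018,0.004],0],[[0,0,0],[0.278,-0.018,0.004],0],[[0,0,0],[0.278,-0.018,0.004],0],[[0,0,0],[0.278,-0.018,0.004],0],[[0,0,0],[0.278,-0.018,0.004],0],[[0,0,0],[0.278,-0.018,0.004],0]]'; python3 -m pendant '[[[0,0,0],[0,0,0.04],0],[[0,0,0],[0,0,0.08],0],[[0,0,0],[0,0,0.085],0],[[0,0,0],[0,0,0.085],0],[[0,0,0],[0,0,0.085],0],[[0,0,0],[0,0,0.085],0]]';python3 go.py 656.9 143.2 36.7
```

```text
clock: 16.05
tool_pos: [0.654, 0.144, 0.1279]
eef_rot: [0.835, -0.55, -0.001, 0.0]
contact_force: [0.2, -0.1, -0.7]
opening: 0.283
clock: 16.65
tool_pos: [0.6565, 0.1427, 0.0456]
eef_rot: [0.834, -0.552, 0.001, -0.002]
contact_force: [1.1, -0.3, -2.6]
opening: 0.282
t 16.65 pos [656.5 142.7  45.6] psi -67.0 f [ 1.1 -0.3 -2.6] open 0.282
shift [-0.0003 -0.0005  0.0089] turn z
```

```bash
python3 -m pendant '[[[0,0,0],[0,0,0.005],0],[[0,0,0],[0,0,0.0085],0],[[0,0,0],[0,0,0.0085],0],[[0,0,0],[0,0,0.0085],0]]'; python3 go.py 656.9 143.2 36.7
```

```text
clock: 17.05
tool_pos: [0.6558, 0.1419, 0.0366]
eef_rot: [0.834, -0.552, 0.0, -0.001]
contact_force: [-2.2, -1.9, 8.7]
opening: 0.287
t 17.05 pos [655.8 141.9  36.6] psi -67.0 f [-2.2 -1.9  8.7] open 0.287
shift [-0.0008 -0.0015 -0.0001] turn z
```

Contact at the expected height. Release, rise, and go to the module.

```bash
python3 -m pendant '[[[0,0,0],[0,0,0],0.5],[[0,0,0],[0,0,0],0.5],[[0,0,0],[0,0,0],0.5],[[0,0,0],[0,0,-0.03],0.5],[[0,0,0],[0,0,-0.07],0.5],[[0,0,0],[0,0,-0.1],0.5],[[0,0,0],[0,0,-0.1],0.8],[[0,0,0],[0,0,-0.1],0.8]]'; python3 go.py 475.3 91.4 117 -96.5
```

```text
clock: 17.85
tool_pos: [0.6553, 0.1416, 0.135]
eef_rot: [0.834, -0.552, -0.0, -0.0]
contact_force: [-0.6, 0.6, -0.5]
opening: 0.655
t 17.85 pos [655.3 141.6 135. ] psi -67.0 f [-0.6  0.6 -0.5] open 0.655
shift [-0.0242  0.1853  0.018 ] turn z 0.515
```

```bash
python3 -m pendant '[[[0,0,0.515],[-0.024,0.185,0.018],0.9],[[0,0,0.515],[-0.024,0.185,0.018],0.9],[[0,0,0.515],[-0.024,0.185,0.018],0.9],[[0,0,0.515],[-0.024,0.185,0.018],0.9],[[0,0,0.515],[-0.024,0.185,0.018],0.9],[[0,0,0.515],[-0.024,0.185,0.018],0.9],[[0,0,0.515],[-0.024,0.185,0.018],0.9],[[0,0,0.515],[-0.024,0.185,0.018],0.9],[[0,0,0.515],[-0.024,0.185,0.018],0.9]]'; python3 -m pendant '[[[0,0,0],[0,0,0.03],0.9],[[0,0,0],[0,0,0.06],0.9],[[0,0,0],[0,0,0.06],0.9],[[0,0,0],[0,0,0.06],0.9],[[0,0,0],[0,0,0.06],0.9]]'; python3 go.py 475.3 91.4 14 -96.5
```

```text
clock: 18.75
tool_pos: [0.4765, 0.0918, 0.1166]
eef_rot: [-0.666, 0.746, 0.001, 0.0]
contact_force: [-0.5, 0.2, 0.5]
opening: 0.9
clock: 19.25
tool_pos: [0.4761, 0.0917, 0.0579]
eef_rot: [-0.666, 0.746, 0.0, 0.001]
contact_force: [0.3, -0.3, -0.0]
opening: 0.899
t 19.25 pos [476.1  91.7  57.9] psi -96.5 f [ 0.3 -0.3 -0. ] open 0.899
shift [0.0004 0.0008 0.0439] turn z 0.0
```

```bash
python3 -m pendant '[[[0,0,0],[0,0,0.03],0.9],[[0,0,0],[0,0,0.044],0.9],[[0,0,0],[0,0,0.044],0.9],[[0,0,0],[0,0,0.044],0.5],[[0,0,0],[0,0,0.044],0.2],[[0,0,0],[0,0,0.044],0.2],[[0,0,0],[0,0,0.044],0.2],[[0,0,0],[0,0,0.044],0.2],[[0,0,0],[0,0,0.044],0.2],[[0,0,0],[0,0,0.044],0.2]]' 35;python3 go.py 475.3 91.4 14 -96.5; python3 -m pendant '[[[0,0,0],[0,0,-0.03],0.2],[[0,0,0],[0,0,-0.07],0.2],[[0,0,0],[0,0,-0.1],0.2],[[0,0,0],[0,0,-0.1],0.2],[[0,0,0],[0,0,-0.1],0.2]]';python3 go.py 401.9 279.3 115 -66.8
```

```text
clock: 20.25
tool_pos: [0.4757, 0.0915, 0.0134]
eef_rot: [-0.666, 0.746, 0.0, 0.0]
contact_force: [-1.3, -1.4, 6.1]
opening: 0.521
t 20.25 pos [475.7  91.5  13.4] psi -96.5 f [-1.3 -1.4  6.1] open 0.521
shift [ 0.0001  0.0003 -0.0006] turn z 0.0
clock: 20.75
tool_pos: [0.4756, 0.0912, 0.113]
eef_rot: [-0.666, 0.746, 0.0, 0.0]
contact_force: [-1.1, -0.3, -1.6]
opening: 0.516
t 20.75 pos [475.6  91.2 113. ] psi -96.5 f [-1.1 -0.3 -1.6] open 0.516
shift [-0.1786  0.0945 -0.0019] turn z -0.519
```

```bash
python3 -m pendant '[[[0,0,-0.519],[-0.1785,0.0945,0],0.2],[[0,0,-0.519],[-0.1785,0.0945,0],0.2],[[0,0,-0.519],[-0.1785,0.0945,0],0.2],[[0,0,-0.519],[-0.1785,0.0945,0],0.2],[[0,0,-0.519],[-0.1785,0.0945,0],0.2],[[0,0,-0.519],[-0.1785,0.0945,0],0.2],[[0,0,-0.519],[-0.1785,0.0945,0],0.2],[[0,0,-0.519],[-0.1785,0.0945,0],0.2],[[0,0,-0.519],[-0.1785,0.0945,0],0.2],[[0,0,-0.519],[-0.1785,0.0945,0],0.2]]'; python3 -m pendant '[[[0,0,0],[0,0,0.04],0.2],[[0,0,0],[0,0,0.08],0.2],[[0,0,0],[0,0,0.088],0.2],[[0,0,0],[0,0,0.088],0.2],[[0,0,0],[0,0,0.088],0.2],[[0,0,0],[0,0,0.088],0.2]]';python3 go.py 401.9 279.3 17.4 -66.8
```

```text
clock: 21.75
tool_pos: [0.4022, 0.2784, 0.113]
eef_rot: [0.835, -0.551, -0.0, 0.0]
contact_force: [-0.4, 0.2, -1.3]
opening: 0.521
clock: 22.35
tool_pos: [0.4024, 0.28, 0.0265]
eef_rot: [0.835, -0.55, -0.0, -0.001]
contact_force: [0.3, 0.0, -0.9]
opening: 0.517
t 22.35 pos [402.4 280.   26.5] psi -66.8 f [ 0.3  0.  -0.9] open 0.517
shift [0.0005 0.0008 0.0091] turn z 0.0
```

```bash
python3 -m pendant '[[[0,0,0],[0,0,0.005],0.2],[[0,0,0],[0,0,0.009],0.2],[[0,0,0],[0,0,0.009],0.2],[[0,0,0],[0,0,0.009],0.2]]'; python3 go.py 401.9 279.3 17.4 -66.8
```

```text
clock: 22.75
tool_pos: [0.4023, 0.2798, 0.0171]
eef_rot: [0.835, -0.55, -0.0, -0.001]
contact_force: [0.8, -0.2, 10.1]
opening: 0.515
t 22.75 pos [402.3 279.8  17.1] psi -66.8 f [ 0.8 -0.2 10.1] open 0.515
shift [ 0.0003  0.0005 -0.0003] turn z 0.001
```

```bash
python3 -m pendant '[[[0,0,0],[0,0,0],0.8],[[0,0,0],[0,0,0],0.85],[[0,0,0],[0,0,0],0.85],[[0,0,0],[0,0,-0.03],0.85],[[0,0,0],[0,0,-0.07],0.85],[[0,0,0],[0,0,-0.12],0.85],[[0,0,0],[-0.04,0.02,-0.16],0.85],[[0,0,0],[-0.08,0.04,-0.2],0.85],[[0,0,0],[-0.12,0.06,-0.2],0.85],[[0,0,0],[-0.16,0.08,-0.2],0.85]]'; python3 -m pendant '[[[0,0,0],[-0.04,0.02,0],0.85],[[0,0,0],[-0.08,0.04,0],0.85],[[0,0,0],[-0.08,0.04,0],0.85],[[0,0,0],[-0.08,0.04,0],0.85]]'
python3 - <<'E'
from h import *
d=r.snapshot('top');s=r.snapshot('side')
for n,a,R,c,z in(('cap_large','pad_large',10,'red',.03),('cap_small','pad_small',6,'white',.03),('coupling','pad_coupling',18,'brass',.024),('module','pad_module',26,'blue',.032)):
    try: print(n,fit(d,np.array(I[a][0])*.64,R,*C[c],z))
    except Exception as e: print(n,e)
im=d['image'][...,::-1]
cv2.imwrite('pics/top1.png',cv2.resize(im[120:280,130:330],(800,640),interpolation=cv2.INTER_CUBIC)[:600])
cv2.imwrite('pics/side1.png',cv2.resize(s['image'][140:300,160:373,::-1],(800,600),interpolation=cv2.INTER_CUBIC))
E
```

```text
clock: 23.75
tool_pos: [0.2691, 0.3924, 0.2175]
eef_rot: [0.834, -0.551, -0.001, -0.001]
contact_force: [-0.3, 0.6, -0.3]
opening: 0.849
clock: 24.15
tool_pos: [0.1995, 0.4493, 0.2159]
eef_rot: [0.836, -0.548, -0.0, 0.0]
contact_force: [-0.3, -0.5, -0.1]
opening: 0.849
cap_large [ 484.2 -107.1  484.  -106.6   48.1   47.9   88.5]
cap_small [ 652.2 -140.2  652.1 -140.4   27.9   26.    43. ]
coupling [653.3 140.7 653.4 141.3  73.3  69.5 -46. ]
module [403.4 273.2 403.5 273.1 101.4  67.1  23.5]
```

View pics/top1.png

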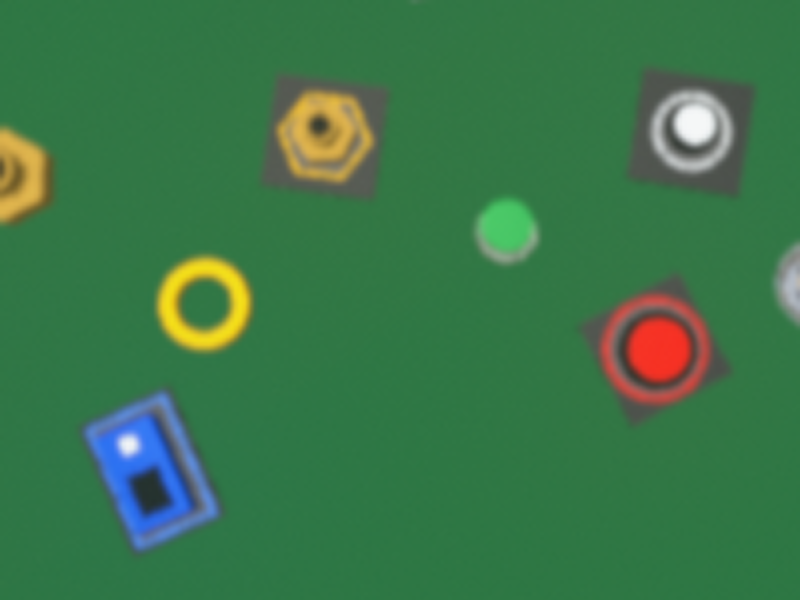

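View pics/side1.png

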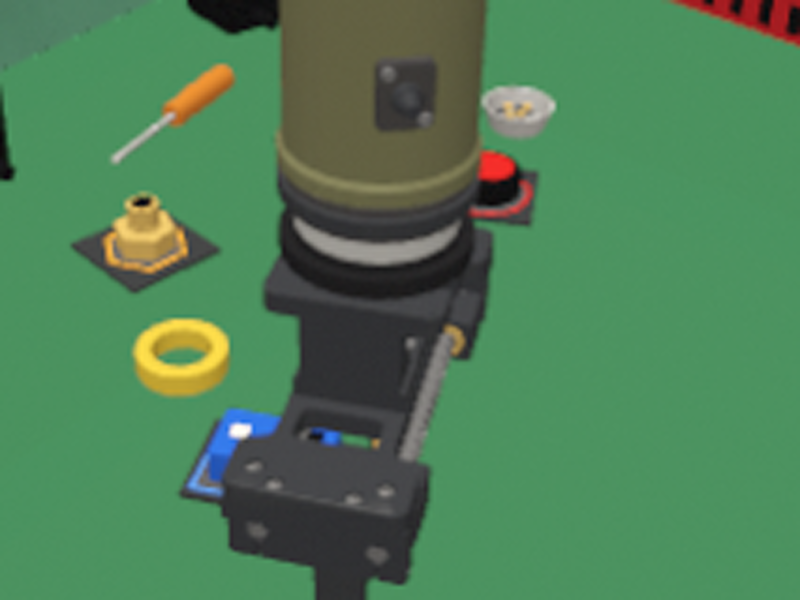

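All four parts are on their pads. The coupling at (322,133) and both caps at (658,350) and (692,126) look well inside their outlines. The module at (147,475) sits toward the left side of its rectangle, partly from parallax, so I'll measure it on its own by its stronger saturation.

Run:
```python
from h import *
import pickle
d=r.snapshot('top')
h=cv2.cvtColor(d['image'],cv2.COLOR_RGB2HSV)
print(h[237,[152,154,156,158,162,164,166,168,170,172,174,176,178]].tolist())
for lo in(170,185,195): print(lo,fit(d,(159,214),17,(100,lo,150),(125,255,255),.032))
p0=pickle.load(open('top0.pkl','rb'))
print(fit(p0,np.array((357,331))*.64,22,(100,185,150),(125,255,255),.028))
print(fit(d,(194,147),8,(10,120,150),(25,255,255),.024),fit(d,(194,147),9,(10,120,150),(25,255,255),.024))
print('hole',ray(d,[(130+319/4,120+125/4)],.046)*1000)
```

```text
[[70, 144, 115], [94, 95, 105], [109, 174, 209], [109, 206, 239], [110, 204, 233], [111, 201, 217], [111, 191, 171], [110, 170, 120], [110, 199, 211], [110, 206, 230], [111, 176, 139], [109, 63, 122], [109, 134, 200]]
170 [433.4 286.  434.7 290.2  45.1  15.4 -85.1]
185 [433.  285.7 430.7 290.   45.   14.1 -73. ]
195 [432.4 284.8 433.3 288.6  42.1  12.1 -85.8]
[475.1  91.3 475.   91.2  80.9  46.9  -6.5]
[662.3 172.5 662.6 172.   11.    2.6 -34.4] [663.6 169.8 664.7 168.4  20.4   6.  -34.4]
hole [[656.13840298 140.93463417]]
```

Run:
```python
from h import *
d=r.snapshot('top')
for lo in(185,195): print(lo,fit(d,(167,239),17,(100,lo,140),(125,255,255),.032),'pad 401.9 279.3 23.3')
```

```text
185 [401.5 277.8 401.5 277.9  74.9  46.6  23.3] pad 401.9 279.3 23.3
195 [401.7 277.3 401.8 277.5  73.   45.1  23.3] pad 401.9 279.3 23.3
```

```bash
python3 -m pendant '[[[0,0,0],[0,0,0],0.85],[[0,0,0],[0,0,0],0.85],[[0,0,0],[0,0,0],0.85]]'; python3 -c "
from plant import r
print(r.finish_job())"
```

```text
clock: 24.65
tool_pos: [0.2018, 0.4486, 0.2161]
eef_rot: [0.835, -0.551, -0.001, 0.0]
contact_force: [-0.3, 0.1, -0.3]
opening: 0.852
the job is handed in; nothing more can be done
None
```

I put all four fittings on their own pads and handed the job in at about 25 s on the clock; no verdict was reported. I moved only those four parts, and the gripper was empty and well clear at the end.

The last top view gave these distances from each pad's centre, against the 12 mm limit:

| Fitting | Distance from pad centre |
|---|---|
| Large red-topped cap | about 1 mm |
| Small white-topped cap | about 2 mm |
| Brass coupling | about 2.5 mm |
| Blue module | about 2 mm, long axis within measurement error of the rectangle's |

- **Contact:** each part met its pad at the expected height, with 3 to 10 N of contact force before release.
- **Coupling check:** I took its final position from the hole in its top, read by eye from the picture, because its colour blended with the orange outline. The automatic fit there was not usable.
- **Module check:** the first automatic fit showed it about 6 mm off because the blue outline was mixed in. A stricter colour mask gave the 2 mm figure.
- **Large cap check:** an earlier reading put it about 2.5 mm off, and the final one about 1 mm.
- **Side view:** the arm hid the small cap and part of the module, so their final positions rest on the top view alone. The coupling and the visible part of the large cap looked upright, and the dish was still standing. I did not measure the dish's position.

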